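# Set the depth probe of a stirred test cell on its specimen and lock it

## Task

The depth probe of the glass test cell is parked high and clamped in its slanting guide. Swing the red-knobbed lock lever right open, slide the probe gently down its guide by its black head until its tip touches the copper specimen inside, then swing the lever fully back so that the probe is locked in touch with the specimen. Let go of everything, do not press hard on the specimen, and leave the meter, the bottle and the timer nearby where they are.

Things in the scene. Friction and masses are not known exactly. Their poses are not given: they have to be found in the camera images.
- cell: Fixed glass test cell on the worktop, 124 mm in diameter. Origin: centre of its underside, z up; the slanting guide is on its -x side, the lock lever on its +y side. Steel foot to 10 mm height, clear glass wall (radius 48 mm), steel lid (radius 62 mm, 116 to 128 mm high). A white stirrer drive stands over the lid
- drive (a point): Middle of the lower front edge of the stirrer drive, a white box 200 mm above the worktop that overhangs the lid; in the cell's frame the box reaches from here 128 mm to +x, 44 mm to each side in y and 117 mm up. Its round control knob stands out 8 mm in front, 44 mm up, 14 mm to -y
- guide (a point): Point where the guide's axis leaves the lid's top, axes as the cell's. The axis leans 35 degrees from vertical to the cell's -x side: upwards along it is (-0.574, 0, 0.819) in the cell's frame. Distances 'along the guide' are from here up this axis. The guide's collar is up to 21 mm in radius and ends 46 mm along the guide
- probe_head (a point): Centre of the probe's black ribbed head, a cylinder 28 mm in diameter, 45 mm long, on a 7 mm steel rod. z axis: up along the rod and guide; y: the cell's y. Starts 155 to 170 mm along the guide; 86 to 118 mm when the tip touches. The drive then overhangs it: hold it with the tool slanting, about parallel to the rod, pinching across y
- probe_tip (a point): Lowest point of the probe's round tip (radius 3.5 mm) inside the glass; the tip's centre lies 194.5 mm down the rod from the head's centre
- probe_slide (a joint): How far the probe has been slid down along the guide from its highest position, m (0 to 0.098; starts at 0 to 0.012). Unlocked it moves with about 3 N of drag and stays where it is left; locked, it holds against some tens of N. It meets the specimen somewhere between 0.050 and 0.085, differing from run to run
- lever_knob (a point): Grip point on the lock lever's red knob: a round post 12 mm in diameter, 37 mm long, parallel to the guide's axis (this point's z). The point lies 17 mm below the post's upper end, 50 mm along the guide and 72 mm out from its axis. The lever arm under it is 8 mm thick, centred 18 mm below the point
- lock_lever (a joint): Lock lever angle about the guide's axis, rad. 0: locked stop, lever points to the cell's +y (starts at 0 to 0.1). 1.15: open stop, knob swung to the cell's -x side. At q the knob lies from the axis along cos(q) uy - sin(q) ux; ux = (0.819, 0, 0.574), uy = (0, 1, 0), cell's frame. Grips the rod below about 0.4. Needs 2 to 4 N at the knob; stays put
- specimen: Round copper specimen inside the glass, 70 mm in diameter and 14 mm thick, on a stem in the middle of the cell. Origin: centre of its flat level top face, 36 to 62 mm above the worktop, differing from run to run; z up. Firm to the touch (hardly any give)
- meter: Orange and grey hand multimeter lying loose, 140 x 72 x 40 mm; origin at the centre of its underside. Bystander
- bottle: Small reagent bottle with black cap, loose, 45 mm in diameter, 80 mm high; origin at the centre of its underside. Bystander
- timer: White lab timer with a red and a green button, loose, 62 x 62 x 21 mm; origin at the centre of its underside. Bystander

How it is judged:
By the outcome, as a careful person would: the job done as asked, in the order asked, and still so for the second after the job is handed in, with the robot touching nothing.
It also fails if it takes over 64 s, if anything falls off the work surface, if the arm or the gripper's body presses on something with over 40 N, if the wrist force passes 120 N, or if a joint passes its speed limit or range.

## Robot

A 6-joint arm with a two-finger parallel gripper is mounted at the origin on a cart in front of the work surface, level with it; the furniture and walls round the work are solid. World frame = base frame: x ahead of the robot, y to its left, z up, the work surface at z = 0. Lengths are in m, angles in rad, forces in N, time in s.
With the tool pointing down it reaches from about 0.325 to 0.85 m from the base axis. Payload 15.5 kg.
Tool frame: the origin (TCP) lies midway between the tips of the shut fingers; the grasp point (between the pads) lies 19 mm behind it (robot.grasp_offset is the distance from the TCP to the grasp point, in m); z points along the fingers, y is the line along which they close (so a half turn about z gives the same grasp; the last joint's range is limited). The gripper opens to 91 mm and grips with 3 to 60 N. Pads are 32 mm wide; open, the fingers measure 118 mm over their backs; the gripper's body (76 mm by 178 mm) begins 60 mm behind the grasp point.
Start: joints at [-1.2, 0.494, 1.345, -0, 1.302, -0.096], TCP at [0.281, -0.558, 0.214] pointing down, gripper open.
Joint ranges: [-2.91, 2.91], [-0.82, 2.16], [0.22, 2.67], [-1.22, 4.37], [0.12, 2.79], [-3.08, 3.08]. Speed limits (rad/s): [1.89, 1.89, 2.57, 3.01, 3.01, 3.01].

## Interface

Orientations are given as a 3x3 rotation matrix whose columns are the frame's x, y, z axes.
In Python, from rig import robot, camera, camera_params, order, spotter gives the robot as it stands. The module is installed in compiled form; this text tells all that it offers.
- The arm moves only by the tool step_arm, never from a script. Its argument "moves" is text: rows parted by semicolons, each of 5 numbers parted by spaces: the shift along the tool's x, y, z in mm, then the turn about the tool's z in rad, then the finger opening in mm, from 0 to 91.2. A call has 1 to 12 rows; each row shifts and turns the commanded pose from where the row before left it, along the tool's axes as they then stand; what a row does not reach is not made up. A row lasts 1/12 s, in which the tool goes at most 41.7 mm and 7.16 degrees, less where a joint would pass 70% of its speed; a pose out of reach is approached as far as the arm can. A call with a gripper value outside its range is refused whole. The fingers move at their own pace and stop on an object; "grip_force" is the grip in N (left out, the last holds). Time passes only in rows, so rows that do not move let the fingers close. It gives the time, the measured TCP pose, the force, the opening and the grip force at its end, in the units of the state.
- robot.sense(): the state, without advancing time (a new reading comes with each control period).
- camera(name): name is "scene" or "top"; returns the picture (420x560x3 uint8, red, green, blue); there is no depth.
- camera_params(name): a dict with "fx", "fy", "cx", "cy" (pixels), "dist_coeffs" ([k1, k2, p1, p2, k3] as OpenCV has them; the pictures are not rectified), "R" (3x3) and "t" (3): a world point X has camera coordinates R X + t. Camera axes: x right, y down, z forward; pixel columns grow to the right and rows downward; lengths in m; the calibration is good to about 2 mm. A picture is of the moment at which its call begins. camera_params takes no time and is no camera call.
- order.finish_job(): hands the job in; it is judged then, once.
Trained networks look in the newest picture that a camera, given by its name, has taken for a name from the list of things; names that differ only in an ending like _2 or _b are one class to them, and where a whole thing is asked for, a point or a joint stands for the part that bears it (a point fixed in the world has none). Each returns a list of dicts, best first, with "score" (0 to 1); they miss things now and then, are a little off and sometimes report something else, mostly with a low value. They report only what shows in the picture. A call takes as long as a camera call.
- spotter.find_in(camera, label): "centre" ([x, y, z] in m, in world coordinates, good to about 4 mm: the middle of the surface that is visible of it).
- spotter.trace(camera, label): "mask" (420x560 bool, what is visible of it).
The state is a dict: "clock": time; "joint_pos": joint angles; "qd": joint speeds; "effort": joint torques, N m; "eef_pos": TCP position; "tcp_rot": TCP orientation; "ft_force": force on the tool from outside, world axes, zero at the start; "ft_torque": the same for the moment, N m; "finger_gap": opening from 0.0 (shut) to 1.0 (fully open); "grip_force": force on a finger pad.
Only numpy, scipy, OpenCV 4.12 (cv2) and the standard library are available. Lean on these libraries where they do the work, as an engineer would, in place of code of your own. Each camera call takes 0.05 s, during which the arm holds its last target. There are 200 camera calls.

## Working session

There is one attempt and no reset: what is moved stays moved. The work goes in short steps, Python scripts to look and compute and a tool call to move; the robot and the scene stay as the last step left them, time stands still between calls to the robot, and variables do not carry over. Pictures are saved under pics/ and viewed, at most 10 in all, crops included, and the job is handed in when it is done.

Besides the shell and the picture viewer there is one more tool, called after "Call:" as name(argument=value, ...) on one line, values as JSON. step_arm: Moves the arm, as the interface text tells. Its arguments: {"type":"object","properties":{"moves":{"type":"string"},"grip_force":{"type":"number"}},"required":["moves"]}

```bash
mkdir -p pics; python3 - <<'E'
from rig import robot,camera,camera_params,spotter
import cv2,numpy as np
np.set_printoptions(precision=4,suppress=True)
for c in("scene","top"):
    cv2.imwrite(f"pics/{c}0.png",camera(c)[:,:,::-1])
    P=camera_params(c);print(c,{k:np.array(v).round(3).tolist() for k,v in P.items()})
    for l in("cell","drive","guide","probe_head","lever_knob","specimen","meter","bottle","timer","probe_tip"):
        r=spotter.find_in(c,l)
        print(l,[(np.round(d["centre"],4).tolist(),round(d["score"],2)) for d in r[:2]])
s=robot.sense();print(s);print(robot.grasp_offset)
E
```

```text
scene {'fx': 436.688, 'fy': 436.688, 'cx': 272.405, 'cy': 212.968, 'dist_coeffs': [-0.044, 0.0, 0.0, 0.0, 0.0], 'R': [[-0.957, -0.291, 0.011], [-0.139, 0.424, -0.895], [0.256, -0.857, -0.446]], 't': [0.468, 0.352, 0.672]}
cell [([0.616, -0.209, 0.2181], 0.87)]
drive [([0.6169, -0.2079, 0.2221], 0.75)]
guide []
probe_head [([0.5227, -0.171, 0.2601], 0.57)]
lever_knob [([0.5918, -0.1835, 0.1541], 0.86)]
specimen [([0.6152, -0.2079, 0.2244], 0.15)]
meter [([0.4505, -0.3752, 0.0322], 0.97)]
bottle [([0.6102, -0.4283, 0.0422], 0.58), ([0.6179, -0.2075, 0.2176], 0.38)]
timer [([0.4825, -0.0285, 0.0159], 0.77)]
probe_tip [([0.5175, -0.1726, 0.2624], 0.82), ([0.6184, -0.2082, 0.2208], 0.25)]
top {'fx': 491.736, 'fy': 491.736, 'cx': 273.107, 'cy': 215.848, 'dist_coeffs': [-0.177, 0.0, 0.0, 0.0, 0.0], 'R': [[0.275, -0.961, 0.016], [-0.753, -0.225, -0.619], [0.598, 0.159, -0.785]], 't': [-0.382, 0.472, 1.035]}
cell [([0.6492, -0.2743, 0.317], 0.73)]
drive [([0.6517, -0.2753, 0.3167], 0.82)]
guide [([0.6563, -0.2767, 0.3166], 0.95)]
probe_head [([0.4262, -0.4013, 0.0313], 0.31), ([0.6516, -0.2743, 0.3174], 0.19)]
lever_knob []
specimen []
meter [([0.4215, -0.4034, 0.0314], 0.7)]
bottle []
timer [([0.653, -0.279, 0.3141], 0.16)]
probe_tip []
{'clock': 1.1, 'joint_pos': array([-1.1995,  0.4936,  1.3455,  0.    ,  1.3025, -0.0955]), 'qd': array([-0.0006, -0.0002, -0.0006,  0.0006, -0.0007,  0.0001]), 'effort': array([ -0.0016, -87.8722, -38.2259,   0.0705,   0.0441,  -0.0001]), 'eef_pos': array([ 0.2813, -0.5581,  0.2139]), 'tcp_rot': array([[ 0.893,  0.45 ,  0.   ],
       [ 0.45 , -0.893, -0.   ],
       [ 0.   ,  0.   , -1.   ]]), 'ft_force': array([ 0.3299,  0.6277, -0.8344]), 'ft_torque': array([-0.0113, -0.0054,  0.0246]), 'grip_force': 0.0, 'finger_gap': 0.9993999299814535}
0.0188
```

View pics/scene0.png

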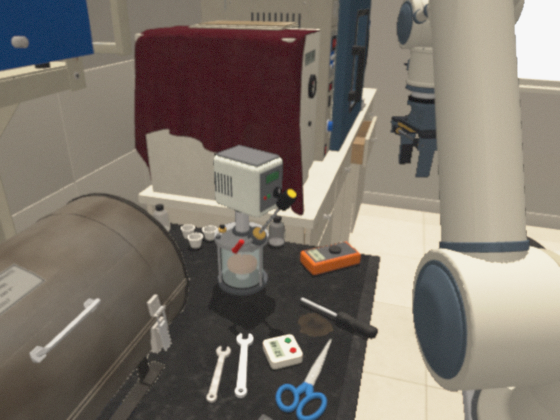

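View pics/top0.png

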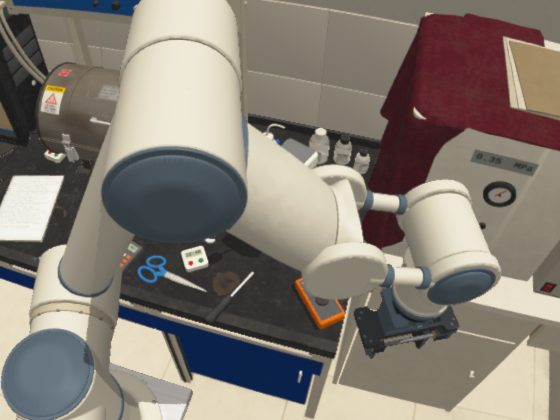

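The scene view shows the cell near (242,265), the drive near (248,180), the head near (288,200) and the knob near (238,244). The timer is at (283,350), the meter at (330,258) and the bottle at (277,232). In the top view the arm hides the cell. I'll zoom in next.

```bash
python3 - <<'E'
from rig import spotter
import cv2,numpy as np
im=cv2.imread("pics/scene0.png")[140:300,195:345]
cv2.imwrite("pics/crop0.png",cv2.resize(im,None,fx=3.75,fy=3.75,interpolation=cv2.INTER_CUBIC)[:600])
from rig import camera; camera("scene")
for l in("probe_head","lever_knob","cell","drive"):
    for d in spotter.trace("scene",l)[:2]:
        v,u=np.nonzero(d["mask"]); print(l,round(d["score"],2),len(u),u.mean(),v.mean(),u.min(),u.max(),v.min(),v.max())
E
```

```text
probe_head 0.88 395 282.17215189873417 203.93164556962026 260 295 189 231
lever_knob 0.76 329 247.95136778115503 240.70820668693008 232 266 226 253
cell 0.83 7929 246.72178080464118 214.37621389834783 213 296 146 294
drive 0.91 7814 246.48592270284107 214.3524443306885 213 295 147 294
```

View pics/crop0.png

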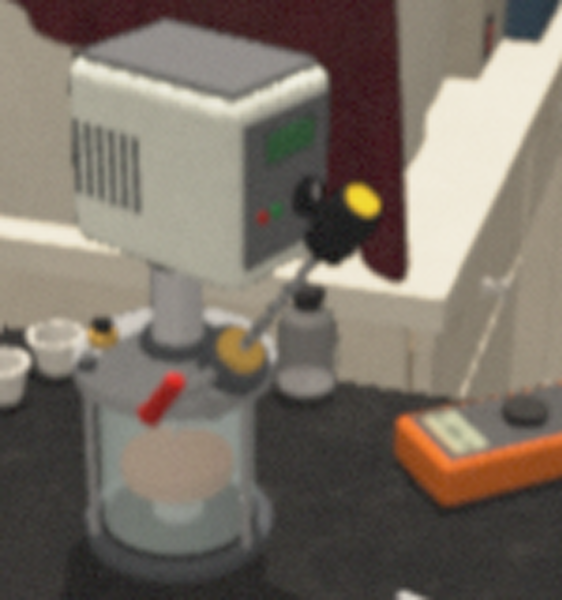

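```bash
cat > fit.py <<'E'
import numpy as np,cv2
from scipy.optimize import least_squares
from rig import camera_params
def proj(X,c="scene"):
    P=camera_params(c);R=np.array(P["R"]);
    return cv2.projectPoints(np.array(X,float).reshape(-1,3),cv2.Rodrigues(R)[0],np.array(P["t"]),np.array([[P["fx"],0,P["cx"]],[0,P["fy"],P["cy"]],[0,0,1.]]),np.array(P["dist_coeffs"]))[0].reshape(-1,2)
A=np.array([-.574,0,.819]);ux=np.array([.819,0,.574]);uy=np.array([0,1.,0])
def world(p,X):
    c,s=np.cos(p[2]),np.sin(p[2]);R=np.array([[c,-s,0],[s,c,0],[0,0,1]])
    return np.atleast_2d(X)@R.T+[p[0],p[1],0]
def pts(p):
    x,y,th,gx,s,q,dx=p;g=np.array([gx,0,.128])
    kn=g+.05*A+.072*(np.cos(q)*uy-np.sin(q)*ux)
    return np.array([g+.046*A,g+(s+.0225)*A,g+(s)*A,kn+.017*A,kn-.020*A,[dx,.044,.2],[dx,-.044,.2],[dx,.044,.310],[dx,-.044,.31]])
E
cat > run.py <<'E'
from fit import *
ob=np.array([[242,350],[362,202],[342,227],[176,381],[152,411],[245,283],[328,242],[240,103],[327,72]])/3.75+[195,140]
# lid/foot outlines: extreme left,right columns
lid=np.array([76,273])/3.75+195; foot=np.array([85,273])/3.75+195; footv=577/3.75+140
a=np.linspace(0,2*np.pi,180)
circ=lambda r,z:np.c_[r*np.cos(a),r*np.sin(a),0*a+z]
def res(p):
    e=(proj(world(p,pts(p)))-ob).ravel()
    L=proj(world(p,circ(.062,.122)));F=proj(world(p,circ(.062,.005)));F0=proj(world(p,circ(.062,0)))
    return np.r_[e,L[:,0].min()-lid[0],L[:,0].max()-lid[1],F[:,0].min()-foot[0],F[:,0].max()-foot[1],F0[:,1].max()-footv,(p[3]+.052)/.01,(p[4]-.162)/.004, (p[5]-.05)/.05]
best=min((least_squares(res,[.62,-.22,t,-.05,.16,.05,0],loss="soft_l1") for t in np.arange(-3,3.1,.6)),key=lambda r:r.cost)
p=best.x;print(p.round(4),best.cost);print(res(p).round(1))
np.save("p.npy",p)
print(world(p,pts(p)).round(4))
im=cv2.imread("pics/scene0.png")
for h in (.036,.049,.062): print(h,((proj(world(p,circ(.035,h)))-[195,140])*3.75)[[0,45,90,135]].round(0).tolist(), [f(((proj(world(p,circ(.035,h)))-[195,140])*3.75)[:,1]).round() for f in(np.min,np.max)])
E
python3 run.py
```

```text
Traceback (most recent call last):
  File "run.py", line 11, in <module>
    best=min((least_squares(res,[.62,-.22,t,-.05,.16,.05,0],loss="soft_l1") for t in np.arange(-3,3.1,.6)),key=lambda r:r.cost)
  File "run.py", line 11, in <genexpr>
    best=min((least_squares(res,[.62,-.22,t,-.05,.16,.05,0],loss="soft_l1") for t in np.arange(-3,3.1,.6)),key=lambda r:r.cost)
              ~~~~~~~~~~~~~^^^^^^^^^^^^^^^^^^^^^^^^^^^^^^^^^^^^^^^^^^^^^^^^
  File "run.py", line 9, in res
    L=proj(world(p,circ(.062,.122)));F=proj(world(p,circ(.062,.005)));F0=proj(world(p,circ(.062,0)))
  File "fit.py", line 5, in proj
    P=camera_params(c);R=np.array(P["R"]);
ValueError: time passes only in moves, steps and waits
```

```bash
sed -i 's/^def proj/from functools import cache\ncamera_params=cache(camera_params)\ndef proj/' fit.py; python3 run.py 2>&1|tail -25
```

```text
[ 0.6404 -0.2485 -0.5039 -0.0487  0.1549  0.0953 -0.0847] 47.761986025836094
[ 4.4 -4.3 -0.3 -0.6 -0.1 -0.6  1.8 -3.5  1.7 -2.4 -9.   7.4 -0.4  5.2
 -8.3  4.2  1.   1.8 -1.3  0.8 -1.2  0.4  0.4  0.3 -1.8  0.9]
[[ 0.5746 -0.2122  0.1657]
 [ 0.5086 -0.1758  0.2733]
 [ 0.5199 -0.182   0.2549]
 [ 0.5938 -0.1409  0.1789]
 [ 0.6124 -0.1512  0.1486]
 [ 0.5875 -0.1691  0.2   ]
 [ 0.545  -0.2461  0.2   ]
 [ 0.5875 -0.1691  0.31  ]
 [ 0.545  -0.2461  0.31  ]]
0.036 [[141.0, 451.0], [134.0, 494.0], [215.0, 495.0], [217.0, 451.0]] [np.float64(443.0), np.float64(504.0)]
0.049 [[141.0, 433.0], [133.0, 477.0], [214.0, 477.0], [217.0, 434.0]] [np.float64(426.0), np.float64(486.0)]
0.062 [[140.0, 416.0], [133.0, 459.0], [214.0, 460.0], [217.0, 417.0]] [np.float64(408.0), np.float64(468.0)]
```

The guide leans in the tool's radial direction, but the arm is blocking the top camera. I'll clear its view first to get the cell's yaw accurately.

Call:
step_arm(moves="0 0 -40 0 91; 0 0 -40 0 91; 0 0 -40 0 91; 0 0 -40 0 91; 21.5 -32 -6 0 91; 21.5 -32 -6 0 91; 21.5 -32 -6 0 91; 21.5 -32 -6 0 91; 21.5 -32 -6 0 91; 21.5 -32 -6 0 91; 21.5 -32 -6 0 91; 21.5 -32 -6 0 91")

```text
clock: 2.35
eef_pos: [0.3193, -0.2503, 0.4223]
tcp_rot: [[0.893, 0.45, 0.0], [0.45, -0.893, -0.0], [0.0, 0.0, -1.0]]
ft_force: [0.9, -0.8, 1.3]
finger_gap: 0.996
grip_force: 0.0
```

Call:
step_arm(moves="21.5 -32 -6 0 91; 21.5 -32 -6 0 91; 21.5 -32 -6 0 91; 21.5 -32 -6 0 91; 21.5 -32 -6 0 91; 21.5 -32 -6 0 91; 21.5 -32 -6 0 91; 21.5 -32 -6 0 91; 21.5 -32 -6 0 91; 21.5 -32 -6 0 91; 21.5 -32 -6 0 91; 21.5 -32 -6 0 91")

```text
clock: 3.35
eef_pos: [0.3767, 0.2086, 0.4943]
tcp_rot: [[0.893, 0.45, 0.001], [0.45, -0.893, 0.0], [0.001, 0.0, -1.0]]
ft_force: [1.8, -0.7, 0.8]
finger_gap: 0.999
grip_force: 0.0
```

```bash
python3 - <<'E'
from rig import robot,camera,spotter
import cv2,numpy as np
im=camera("top")[:,:,::-1];cv2.imwrite("pics/top1.png",im)
for l in("cell","guide","probe_head","lever_knob","drive"):
    print(l,[(np.round(d["centre"],4).tolist(),round(d["score"],2)) for d in spotter.find_in("top",l)[:2]])
s=robot.sense();print(s["clock"],s["joint_pos"].round(3),s["eef_pos"],s["tcp_rot"].round(2).tolist())
E
```

```text
cell [([0.5961, -0.2539, 0.2515], 0.7)]
guide [([0.5961, -0.2595, 0.252], 0.98), ([0.5992, -0.4464, 0.0478], 0.53)]
probe_head [([0.5093, -0.1887, 0.2742], 0.45)]
lever_knob [([0.5858, -0.2058, 0.1601], 0.46)]
drive [([0.5946, -0.2525, 0.2494], 0.71)]
3.65 [ 0.361  0.039  1.25  -0.     1.852  1.465] [0.37707219 0.20574755 0.4937827 ] [[0.89, 0.45, -0.0], [0.45, -0.89, -0.0], [-0.0, 0.0, -1.0]]
```

View pics/top1.png

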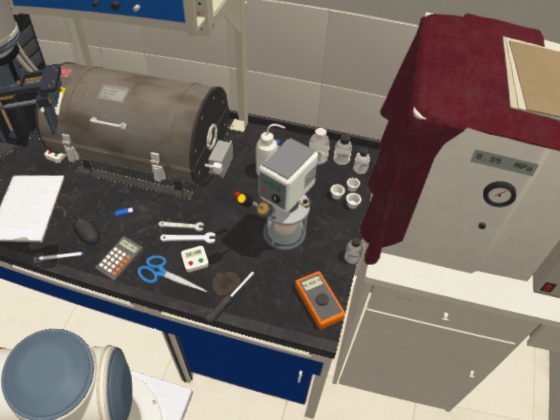

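The cell is clear now: drive at (288,170), yellow head top at (241,198), gold collar at (262,208), foot near (285,235). I'll zoom in to fit from both views.

```bash
python3 - <<'E'
import cv2
im=cv2.imread("pics/top1.png")[135:255,225:335]
cv2.imwrite("pics/crop1.png",cv2.resize(im,None,fx=5,fy=5,interpolation=cv2.INTER_CUBIC))
E
```

```text
(no output)
```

View pics/crop1.png

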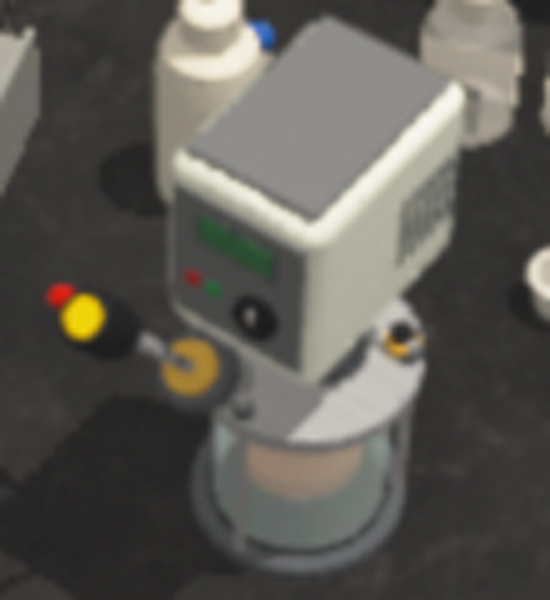

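```bash
cat > run2.py <<'E'
from fit import *
n=np.nan
S=np.array([[242,350],[362,202],[n,n],[176,381],[n,n],[245,283],[328,242],[240,95],[327,65],[312,193]])/3.75+[195,140]
T=np.array([[190,366],[84,317],[n,n],[60,295],[n,n],[172,300],[308,378],[180,155],[318,238],[254,317]])/5+[225,135]
a=np.linspace(0,2*np.pi,180)
circ=lambda r,z:np.c_[r*np.cos(a),r*np.sin(a),0*a+z]
def P9(p):
    P=pts(p[:7]);g=np.array([p[3],0,.128]);P[0]=g+p[7]*A
    P[7:,2]=.315
    return np.r_[P,[[p[6]-.008,-.014,.244]]]
def ext(p,c,sc,off):
    L=(proj(world(p,circ(.062,.122)),c)-off)*sc;F=(proj(world(p,circ(.062,.004)),c)-off)*sc
    return L,F
w=np.array([1,1,1,1,1,.5,.5,.3,.3,1])[:,None]
def res(p):
    W=world(p,P9(p));e=np.r_[((proj(W)-S)*w).ravel(),((proj(W,"top")-T)*w).ravel()]
    e=e[~np.isnan(e)]
    L,F=ext(p,"scene",3.75,[195,140]);Lt,Ft=ext(p,"top",5,[225,135])
    o=np.array([L[:,0].min()-76,L[:,0].max()-273,F[:,0].min()-85,F[:,0].max()-273,F[:,1].max()-577])/3.75
    ot=np.array([Lt[:,0].max()-425,Ft[:,0].min()-190,Ft[:,0].max()-407,Ft[:,1].max()-570])/5
    return np.r_[e,o,ot,(p[3]+.052)/.02,(p[4]-.162)/.008,(p[5]-.05)/.05]
if __name__=="__main__":
    r=least_squares(res,[.63,-.25,-.5,-.05,.16,.05,-.06,.04],loss="soft_l1");p=r.x
    sd=np.sqrt(np.diag(np.linalg.inv(r.jac.T@r.jac)))
    print(p.round(4),sd.round(4),r.cost);print(res(p).round(1));np.save("p.npy",p)
    print(world(p,P9(p)).round(4))
E
python3 run2.py 2>&1|tail -25
```

```text
[ 0.64   -0.2482 -0.4926 -0.049   0.1541  0.0792 -0.0793  0.0294] [0.0017 0.0016 0.0184 0.0027 0.0027 0.0394 0.0054 0.0046] 59.93544878886879
[ 1.9 -0.3  0.4 -0.5  2.3 -3.8 -5.1  3.3 -1.   2.1 -2.9  0.9 -0.2  0.2
 -4.7  3.7  5.6  3.2  0.7  0.1  3.8  0.5 -3.6 -1.3 -4.3  0.8 -2.9 -2.1
 -2.8 -1.  -9.  -3.3 -1.2  0.9 -1.1  0.6 -0.9 -0.1 -0.5  0.4  0.9  0.2
 -1.   0.6]
[[ 0.582  -0.217   0.1521]
 [ 0.5075 -0.1771  0.2726]
 [ 0.5189 -0.1832  0.2542]
 [ 0.5928 -0.1414  0.1796]
 [ 0.6115 -0.1514  0.1493]
 [ 0.5909 -0.1719  0.2   ]
 [ 0.5493 -0.2494  0.2   ]
 [ 0.5909 -0.1719  0.315 ]
 [ 0.5493 -0.2494  0.315 ]
 [ 0.5564 -0.2192  0.244 ]]
```

```bash
cat > tri.py <<'E'
from run2 import *
names="collar headtop - knobtop - drvL drvR drvTL drvTR ctrl".split()
for i,nm in enumerate(names):
    if nm=="-":continue
    r=least_squares(lambda X:np.r_[proj(X)[0]-S[i],proj(X,"top")[0]-T[i]],[.6,-.2,.2]);print(nm,r.x.round(4),r.fun.round(1))
E
python3 tri.py
```

```text
collar [ 0.5815 -0.2023  0.1595] [-0.1 -0.1 -0.1  0.2]
headtop [ 0.5077 -0.1753  0.2723] [ 0.  0.  0. -0.]
knobtop [ 0.5938 -0.1307  0.1766] [-0. -0. -0.  0.]
drvL [ 0.578  -0.1937  0.2078] [-0.7 -0.6 -0.3  1.1]
drvR [ 0.5526 -0.2684  0.2033] [-1.  -0.9 -0.4  1.4]
drvTL [ 0.5801 -0.1985  0.3127] [ 0.3  0.3  0.1 -0.4]
drvTR [ 0.5531 -0.2701  0.3083] [ 0.3  0.3  0.1 -0.4]
ctrl [ 0.5532 -0.2419  0.2433] [-0. -0. -0.  0.]
```

```bash
cat > run3.py <<'E'
from run2 import *
def Q(p): # gx,gy,yaw,s,q,dx(from guide along cell x), e half-width edge
    th=p[2];R=np.array([[np.cos(th),-np.sin(th),0],[np.sin(th),np.cos(th),0],[0,0,1]])
    s,q,d=p[3:6];kn=.05*A+.072*(np.cos(q)*uy-np.sin(q)*ux)
    e=p[6]
    L=np.array([.046*A,(s+.0225)*A,s*A,kn+.017*A,kn,[d,e,.2-.128+.003],[d,-e,.075],[d,e,.314-.128],[d,-e,.186],[d-.008,-.014,.116]])
    return L@R.T+[p[0],p[1],.128]
def res3(p):
    W=Q(p);e=np.r_[((proj(W)-S)).ravel(),((proj(W,"top")-T)).ravel()]
    return np.r_[e[~np.isnan(e)],(p[3]-.1625)/.004,(p[4]-.05)/.04]
if __name__=="__main__":
    r=least_squares(res3,[.606,-.211,-.35,.16,.05,0,.042],loss="soft_l1");p=r.x
    sd=np.sqrt(np.diag(np.linalg.inv(r.jac.T@r.jac)))
    np.set_printoptions(suppress=True)
    print(p.round(4),sd.round(4),r.cost);print(res3(p).round(1));np.save("p.npy",p);print(Q(p).round(4))
    # specimen/cell centre guess
    import sys
E
python3 run3.py
```

```text
[ 0.6061 -0.2455 -0.4336  0.155   0.0609 -0.044   0.0363] [0.0042 0.0024 0.0507 0.005  0.0339 0.0042 0.0022] 82.75785241492945
[ 4.3 -9.5  0.6 -6.3  3.5 -9.5 -2.2  1.1 -1.3  0.9 -1.1  0.3  0.1 -0.7
 -0.7  0.7 12.4  1.3 12.5  0.4 12.6  0.6  0.3  1.3 -4.1  1.2 -1.6 -1.7
 -4.5 -2.4 -2.3 -0.6 -1.9  0.3]
[[ 0.5822 -0.2344  0.1657]
 [ 0.5136 -0.2027  0.2734]
 [ 0.5254 -0.2081  0.255 ]
 [ 0.5982 -0.1626  0.1804]
 [ 0.607  -0.1667  0.1664]
 [ 0.5814 -0.1941  0.203 ]
 [ 0.5509 -0.26    0.203 ]
 [ 0.5814 -0.1941  0.314 ]
 [ 0.5509 -0.26    0.314 ]
 [ 0.553  -0.2363  0.244 ]]
```

```bash
sed -i 's/\[d,e,.2-.128+.003\],\[d,-e,.075\],\[d,e,.314-.128\],\[d,-e,.186\],\[d-.008,-.014,.116\]/[d,e+l,.075],[d,-e+l,.075],[d,e+l,.186],[d,-e+l,.186],[d-.008,-.014+l,.116]/; s/e=p\[6\]$/e=p[6];l=p[7]/; s/0,.042\],loss/0,.042,-.03],loss/' run3.py; python3 run3.py
```

```text
[ 0.6039 -0.2114 -0.3687  0.156   0.0532 -0.028   0.0385 -0.0337] [0.0018 0.0022 0.0247 0.0029 0.0284 0.0023 0.0013 0.0021] 12.894087854589433
[ 0.8 -2.4 -0.4 -0.8  1.  -1.3 -0.9  0.7 -0.6 -0.8  0.3 -0.   0.8 -2.
  0.1 -0.5 -0.5 -0.8 -0.3 -0.8 -1.  -0.3  1.1  2.2 -0.5  1.8 -0.7 -0.8
 -0.6 -1.9  0.4 -0.1 -1.6  0.1]
[[ 0.5792 -0.2019  0.1657]
 [ 0.5083 -0.1745  0.2742]
 [ 0.5203 -0.1791  0.2558]
 [ 0.591  -0.1293  0.1807]
 [ 0.6001 -0.1329  0.1668]
 [ 0.5795 -0.1968  0.203 ]
 [ 0.5518 -0.2686  0.203 ]
 [ 0.5795 -0.1968  0.314 ]
 [ 0.5518 -0.2686  0.314 ]
 [ 0.5531 -0.2429  0.244 ]]
```

The triangulation is consistent: guide at about (0.604,-0.211,0.128), yaw about -0.365, lever near 0. A vertical gripper's body would hit the head when opening the lever, so the tool has to slant. Rows can't command a tilt directly. I'll test whether pushing past the reach limit tilts it.

Call:
step_arm(moves="-8.5 30 -25 0 91; -8.5 30 -25 0 91; -8.5 30 -25 0 91; -8.5 30 -25 0 91; -8.5 30 -25 0 91; -8.5 30 -25 0 91; -8.5 30 -25 0 91; -8.5 30 -25 0 91; -8.5 30 -25 0 91; -8.5 30 -25 0 91; -8.5 30 -25 0 91; -8.5 30 -25 0 91")

```text
clock: 4.65
eef_pos: [0.4317, -0.1562, 0.7553]
tcp_rot: [[0.894, 0.448, -0.002], [0.448, -0.894, 0.004], [-0.0, -0.004, -1.0]]
ft_force: [1.1, -0.2, -1.9]
finger_gap: 0.993
grip_force: 0.0
```

```bash
python3 -c "
from rig import robot
s=robot.sense();print(s['joint_pos'].round(3),s['eef_pos'])"
```

```text
[-0.479  0.281  0.228  0.005  2.635  0.632] [ 0.43167285 -0.15620593  0.75525288]
```

Call:
step_arm(moves="19 -18 0 0 91; 19 -18 0 0 91; 13 15 -30 0 91; 13 15 -30 0 91; 13 15 -30 0 91; 13 15 -30 0 91; 0 0 0 0 91")

```text
clock: 5.23
eef_pos: [0.4589, -0.1192, 0.7655]
tcp_rot: [[0.891, 0.447, 0.079], [0.449, -0.893, -0.022], [0.061, 0.055, -0.997]]
ft_force: [0.5, -0.3, -0.1]
finger_gap: 0.997
grip_force: 0.0
```

```bash
python3 -c "
from rig import robot
s=robot.sense();print(s['joint_pos'].round(3),s['eef_pos'])"
```

```text
[-0.388  0.266  0.22   0.019  2.573  0.734] [ 0.4588523  -0.11919042  0.76549561]
```

It does tilt. Now I'll keep pushing outward.

Call:
step_arm(moves="20 22 -8 0 91; 20 22 -8 0 91; 20 22 -8 0 91; 20 22 -8 0 91; 0 0 0 0 91")

```text
clock: 5.65
eef_pos: [0.5289, -0.1504, 0.7316]
tcp_rot: [[0.888, 0.444, 0.118], [0.451, -0.892, -0.031], [0.091, 0.081, -0.993]]
ft_force: [0.3, -0.7, -1.4]
finger_gap: 1.002
grip_force: 0.0
```

```bash
python3 -c "
from rig import robot
s=robot.sense();print(s['joint_pos'].round(3),s['eef_pos'])"
```

```text
[-0.396  0.339  0.223  0.026  2.458  0.73 ] [ 0.52885022 -0.15042777  0.73163357]
```

Call:
step_arm(moves="14 16 -34 0 91; 14 16 -34 0 91; 14 16 -34 0 91; 14 16 -34 0 91; 14 16 -34 0 91; 14 16 -34 0 91; 0 0 0 0 91")

```text
clock: 6.23
eef_pos: [0.5103, -0.1574, 0.7768]
tcp_rot: [[0.87, 0.428, 0.246], [0.456, -0.887, -0.07], [0.188, 0.173, -0.967]]
ft_force: [-0.9, -0.0, -0.1]
finger_gap: 0.996
grip_force: 0.0
```

```bash
python3 -c "
from rig import robot
s=robot.sense();print(s['joint_pos'].round(3),s['eef_pos'])"
```

```text
[-0.438  0.265  0.22   0.06   2.4    0.716] [ 0.5103338  -0.15736448  0.77675397]
```

Call:
step_arm(moves="14 24 -30 0 91; 14 24 -30 0 91; 14 24 -30 0 91; 14 24 -30 0 91; 14 24 -30 0 91; 14 24 -30 0 91; 14 24 -30 0 91; 14 24 -30 0 91; 0 0 0 0 91")

```text
clock: 6.98
eef_pos: [0.5014, -0.2107, 0.8231]
tcp_rot: [[0.828, 0.383, 0.409], [0.468, -0.874, -0.129], [0.308, 0.298, -0.904]]
ft_force: [-0.1, 1.1, -0.7]
finger_gap: 0.997
grip_force: 0.0
```

```bash
python3 -c "
from rig import robot
s=robot.sense();print(s['joint_pos'].round(3),s['eef_pos'])"
```

```text
[-0.585  0.207  0.22   0.156  2.281  0.65 ] [ 0.50136652 -0.21073139  0.82314146]
```

Call:
step_arm(moves="9 29 -27 0 91; 9 29 -27 0 91; 9 29 -27 0 91; 9 29 -27 0 91; 9 29 -27 0 91; 9 29 -27 0 91; 0 0 0 0 91")

```text
clock: 7.57
eef_pos: [0.473, -0.2744, 0.8625]
tcp_rot: [[0.787, 0.332, 0.52], [0.482, -0.857, -0.183], [0.385, 0.394, -0.835]]
ft_force: [-0.6, 0.8, 0.6]
finger_gap: 0.999
grip_force: 0.0
```

```bash
python3 -c "
from rig import robot
s=robot.sense();print(s['joint_pos'].round(3),s['eef_pos'])"
```

```text
[-0.794  0.166  0.22   0.304  2.198  0.567] [ 0.47304926 -0.2744148   0.86248384]
```

The tilt is 33.4° at azimuth -0.34, nearly parallel to the rod. Next I'll turn so the fingers close along the lever's swing.

Call:
step_arm(moves="0 0 30 -0.109 60; 0 0 30 -0.109 60; 0 0 30 -0.109 60; 0 0 30 -0.109 60; 0 0 30 -0.109 60; 0 0 30 -0.109 60; 0 0 30 -0.109 60; 0 0 0 0 60")

```text
clock: 8.23
eef_pos: [0.5846, -0.3115, 0.6781]
tcp_rot: [[0.332, 0.793, 0.511], [0.943, -0.283, -0.175], [0.006, 0.54, -0.842]]
ft_force: [0.3, 0.3, -1.6]
finger_gap: 0.658
grip_force: 0.0
```

```bash
cat > h.py <<'E'
import numpy as np
from rig import robot
np.set_printoptions(precision=4,suppress=True)
yaw=-.355;G=np.array([.605,-.211,.128])
Rz=np.array([[np.cos(yaw),-np.sin(yaw),0],[np.sin(yaw),np.cos(yaw),0],[0,0,1]])
A=Rz@[-.574,0,.819];ux=Rz@[.819,0,.574];uy=Rz@[0,1,0]
knob=lambda q:G+.05*A+.072*(np.cos(q)*uy-np.sin(q)*ux)
s=robot.sense();R=s["tcp_rot"];p=s["eef_pos"]
d=lambda X:(R.T@(np.asarray(X)-p)*1000).round(1)
def st():
    print("t",s["clock"],"pos",p,"F_tool",(R.T@s["ft_force"]).round(1),"gap",s["finger_gap"],"grip",s["grip_force"],"j",s["joint_pos"].round(2))
    print("tool in (ux,uy,A):",(R.T@np.c_[ux,uy,A]).round(3).tolist(),"TCP rel G (ux,uy,A) mm",(np.c_[ux,uy,A].T@(p-G)*1000).round(1))
E
python3 -c "
from h import *
st();k=knob(.05);print(k,d(k+.25*A),d(k+.06*A),d(k-.009*A))"
```

```text
t 8.2333 pos [ 0.5846 -0.3115  0.6781] F_tool [ 0.3 -0.7  1.4] gap 0.6576339509575663 grip 0.0 j [-0.68  0.15  0.8   0.19  1.65 -0.27]
tool in (ux,uy,A): [[-0.01, 1.0, 0.014], [0.999, 0.01, -0.041], [-0.041, 0.014, -0.999]] TCP rel G (ux,uy,A) mm [ 328.7 -101.3  441.4]
[ 0.6003 -0.1326  0.1669] [ 174.4 -324.4  157.2] [ 171.7 -316.6  347.1] [ 170.7 -313.8  416. ]
```

Call:
step_arm(moves="16 -29.5 14.3 0 60; 16 -29.5 14.3 0 60; 16 -29.5 14.3 0 60; 16 -29.5 14.3 0 60; 16 -29.5 14.3 0 60; 16 -29.5 14.3 0 60; 16 -29.5 14.3 0 60; 16 -29.5 14.3 0 60; 16 -29.5 14.3 0 60; 16 -29.5 14.3 0 60; 14 -29.5 14.3 0 60; 0 0 0 0 60")

```text
clock: 9.23
eef_pos: [0.4639, -0.0799, 0.372]
tcp_rot: [[0.339, 0.789, 0.512], [0.941, -0.289, -0.177], [0.008, 0.541, -0.841]]
ft_force: [-1.6, 0.1, -1.8]
finger_gap: 0.657
grip_force: 0.0
```

```bash
python3 -c "
from h import *
st();k=knob(.05);print(d(k+.06*A),d(k-.009*A))"
```

```text
t 9.2333 pos [ 0.4639 -0.0799  0.372 ] F_tool [-0.5 -2.3  0.7] gap 0.6573768537085326 grip 0.0 j [-0.27 -0.14  1.87 -0.04  0.84  0.1 ]
tool in (ux,uy,A): [[-0.003, 1.0, 0.012], [0.999, 0.003, -0.039], [-0.039, 0.012, -0.999]] TCP rel G (ux,uy,A) mm [ -5.7  73.8 301.9]
[ -4.2   9.6 191.6] [ -5.   12.3 260.6]
```

Call:
step_arm(moves="-1 2 38 0 60; -1 2 38 0 60; -1 2 38 0 60; -1 2 38 0 60; 0 2 38 0 60; 0 0 10 0 60; 0 0 0 0 60")

```text
clock: 9.82
eef_pos: [0.5793, -0.1266, 0.2137]
tcp_rot: [[0.34, 0.787, 0.515], [0.94, -0.289, -0.18], [0.007, 0.546, -0.838]]
ft_force: [-1.8, 0.5, -0.9]
finger_gap: 0.657
grip_force: 0.0
```

```bash
python3 -c "
from h import *
st();k=knob(.05);print(d(k+.06*A),d(k-.009*A))
from rig import camera
import cv2
a=camera('scene')[:,:,::-1][130:280,190:350];b=camera('top')[:,:,::-1][100:250,180:340]
import numpy as np
cv2.imwrite('pics/p2.png',cv2.resize(np.hstack([a,b]),None,fx=2.5,fy=2.5,interpolation=cv2.INTER_CUBIC))"
```

```text
t 9.8167 pos [ 0.5793 -0.1266  0.2137] F_tool [-0.2 -2.  -0.2] gap 0.656816607256897 grip 0.0 j [-0.31  0.27  1.94 -0.05  0.36  0.08]
tool in (ux,uy,A): [[-0.002, 1.0, 0.01], [1.0, 0.002, -0.034], [-0.034, 0.01, -0.999]] TCP rel G (ux,uy,A) mm [  5.5  70.2 100.8]
[ 1.8 -9.4 -8.8] [ 1.1 -7.  60.1]
```

View pics/p2.png

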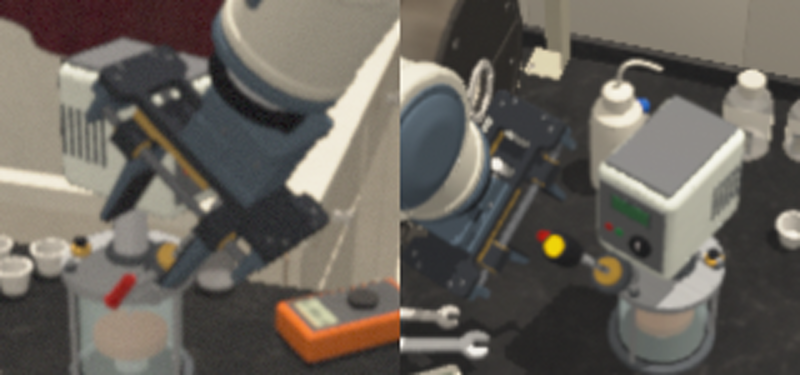

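The crop shows the open fingers (tips near (115,215) and (165,280) in the left half) straddling the red knob's line at (120,290). That matches the computed offset, so I'll descend and close.

Call:
step_arm(moves="1 -7 0 0 60; 0 0 20 0 60; 0 0 20 0 60; 0 0 15 0 60; 0 0 0 0 60")

```text
clock: 10.33
eef_pos: [0.6019, -0.133, 0.1656]
tcp_rot: [[0.339, 0.785, 0.518], [0.941, -0.287, -0.181], [0.007, 0.549, -0.836]]
ft_force: [-0.5, 1.1, 1.1]
finger_gap: 0.656
grip_force: 0.0
```

```bash
python3 -c "
from h import *
st();k=knob(.05);print(d(k-.009*A))"
```

```text
t 10.3333 pos [ 0.6019 -0.133   0.1656] F_tool [ 0.8 -0.1 -1.4] gap 0.6557916610334309 grip 0.0 j [-0.3   0.38  1.95 -0.07  0.23  0.11]
tool in (ux,uy,A): [[-0.004, 1.0, 0.011], [1.0, 0.004, -0.031], [-0.031, 0.011, -1.0]] TCP rel G (ux,uy,A) mm [-3. 72. 48.]
[-0.2 -0.4  7. ]
```

Call:
step_arm(moves="0 0 3 0 35; 0 0 2 0 20; 0 0 0 0 10; 0 0 0 0 5; 0 0 0 0 5; 0 0 0 0 5; 0 0 0 0 5", grip_force=10)

```text
clock: 10.92
eef_pos: [0.6044, -0.134, 0.1619]
tcp_rot: [[0.338, 0.785, 0.518], [0.941, -0.286, -0.181], [0.006, 0.549, -0.836]]
ft_force: [-0.1, 0.2, -0.0]
finger_gap: 0.18
grip_force: 0.0
```

```bash
python3 -c "
from h import *
st()"
```

```text
t 10.9167 pos [ 0.6044 -0.134   0.1619] F_tool [ 0.1 -0.2 -0.1] gap 0.18035959385518263 grip 0.0 j [-0.31  0.39  1.94 -0.08  0.22  0.11]
tool in (ux,uy,A): [[-0.004, 1.0, 0.011], [1.0, 0.005, -0.03], [-0.03, 0.011, -1.0]] TCP rel G (ux,uy,A) mm [-2.9 72.  43.4]
```

Gap is 16 mm and still closing.

Call:
step_arm(moves="0 0 0 0 5; 0 0 0 0 5; 0 0 0 0 5")

```text
clock: 11.17
eef_pos: [0.6045, -0.134, 0.1617]
tcp_rot: [[0.338, 0.785, 0.518], [0.941, -0.286, -0.181], [0.006, 0.549, -0.836]]
ft_force: [-1.3, 0.8, 2.9]
finger_gap: 0.124
grip_force: 10.0
```

```bash
python3 -c "
from h import *
st()"
```

```text
t 11.1667 pos [ 0.6045 -0.134   0.1617] F_tool [ 0.3  0.3 -3.2] gap 0.12357253599562314 grip 10.020950976029326 j [-0.31  0.39  1.94 -0.08  0.22  0.11]
tool in (ux,uy,A): [[-0.004, 1.0, 0.011], [1.0, 0.005, -0.03], [-0.03, 0.011, -1.0]] TCP rel G (ux,uy,A) mm [-3.  72.  43.3]
```

The post is gripped (gap 11.3 mm). Now I'll swing it along the arc, turning with the lever.

Call:
step_arm(moves="-0.4 -7.2 0.2 -0.1 5; -0.4 -7.2 0.2 -0.1 5; -0.4 -7.2 0.2 -0.1 5; -0.4 -7.2 0.2 -0.1 5; -0.4 -7.2 0.2 -0.1 5; 0 0 0 0 5", grip_force=15)

```text
clock: 11.67
eef_pos: [0.5745, -0.1336, 0.1418]
tcp_rot: [[-0.085, 0.851, 0.519], [0.961, 0.207, -0.181], [-0.262, 0.483, -0.835]]
ft_force: [-3.9, -6.4, 5.3]
finger_gap: 0.123
grip_force: 15.0
```

```bash
python3 -c "
from h import *
st()"
```

```text
t 11.6667 pos [ 0.5745 -0.1336  0.1418] F_tool [-7.2 -2.1 -5.3] gap 0.12295778510407465 grip 14.990722525726596 j [-0.33  0.4   2.03 -0.05  0.12 -0.44]
tool in (ux,uy,A): [[-0.489, 0.872, 0.023], [0.872, 0.49, -0.021], [-0.03, 0.01, -1.0]] TCP rel G (ux,uy,A) mm [-37.5  62.   43.1]
```

Call:
step_arm(moves="-0.4 -7.2 0.2 -0.1 5; -0.4 -7.2 0.2 -0.1 5; -0.4 -7.2 0.2 -0.1 5; 0 0 0 0 5", grip_force=8)

```text
clock: 12.0
eef_pos: [0.5586, -0.141, 0.1374]
tcp_rot: [[-0.339, 0.792, 0.507], [0.859, 0.481, -0.177], [-0.384, 0.376, -0.843]]
ft_force: [1.8, 1.5, -9.6]
finger_gap: 0.124
grip_force: 8.0
```

```bash
python3 -c "
from h import *
st()"
```

```text
t 12.0 pos [ 0.5586 -0.141   0.1374] F_tool [ 4.4 -1.5  8.7] gap 0.12445595667592577 grip 7.956489538773894 j [-0.36  0.4   2.06  0.11  0.12 -0.92]
tool in (ux,uy,A): [[-0.725, 0.687, 0.039], [0.687, 0.726, -0.023], [-0.044, 0.011, -0.999]] TCP rel G (ux,uy,A) mm [-50.1  49.5  46.6]
```

Call:
step_arm(moves="-0.5 -7.5 3 -0.1 5; -0.5 -7.5 3 -0.1 5; 0 0 0 0 5")

```text
clock: 12.25
eef_pos: [0.5522, -0.1499, 0.1326]
tcp_rot: [[-0.479, 0.721, 0.501], [0.761, 0.625, -0.172], [-0.437, 0.298, -0.848]]
ft_force: [-7.6, 5.1, 1.5]
finger_gap: 0.127
grip_force: 8.0
```

```bash
python3 -c "
from h import *
st()"
```

```text
t 12.25 pos [ 0.5522 -0.1499  0.1326] F_tool [ 6.8 -1.9 -5.9] gap 0.12707193724239207 grip 8.019908932037652 j [-0.39  0.4   2.07  0.25  0.12 -1.27]
tool in (ux,uy,A): [[-0.835, 0.547, 0.052], [0.547, 0.837, -0.019], [-0.054, 0.012, -0.999]] TCP rel G (ux,uy,A) mm [-55.3  38.9  44.4]
```

Call:
step_arm(moves="2 -7 2 -0.1 5; 2 -6 2 -0.1 5; 0 0 0 0 5")

```text
clock: 12.5
eef_pos: [0.5453, -0.1573, 0.1291]
tcp_rot: [[-0.61, 0.617, 0.497], [0.63, 0.758, -0.169], [-0.481, 0.21, -0.851]]
ft_force: [-9.0, 3.3, 6.7]
finger_gap: 0.127
grip_force: 8.0
```

```bash
python3 -c "
from h import *
st()"
```

```text
t 12.5 pos [ 0.5453 -0.1573  0.1291] F_tool [  4.4  -1.6 -10.7] gap 0.12651504791512538 grip 8.018485921056708 j [-0.41  0.4   2.08  0.39  0.12 -1.62]
tool in (ux,uy,A): [[-0.924, 0.379, 0.06], [0.379, 0.925, -0.009], [-0.059, 0.014, -0.998]] TCP rel G (ux,uy,A) mm [-60.5  29.6  43.7]
```

Call:
step_arm(moves="1 -2.5 0.5 0 5; 0 -2 0.5 0 5; 0 0 0 0 5")

```text
clock: 12.75
eef_pos: [0.5436, -0.1597, 0.1282]
tcp_rot: [[-0.605, 0.623, 0.496], [0.638, 0.752, -0.167], [-0.477, 0.216, -0.852]]
ft_force: [0.1, 18.2, 9.8]
finger_gap: 0.151
grip_force: 8.1
```

```bash
python3 -c "
from h import *
st()"
```

```text
t 12.75 pos [ 0.5436 -0.1597  0.1282] F_tool [  6.9  15.9 -11.3] gap 0.15133458872704386 grip 8.057442326971795 j [-0.42  0.41  2.08  0.44  0.12 -1.67]
tool in (ux,uy,A): [[-0.92, 0.388, 0.062], [0.388, 0.922, -0.009], [-0.06, 0.016, -0.998]] TCP rel G (ux,uy,A) mm [-61.7  26.7  43.5]
```

The lever is against its open stop (16 N tangential, q about 1.15). Now I'll release it, withdraw along the post and turn for the head.

Call:
step_arm(moves="0 0.5 0 0 30; 0 0 0 0 30; 0 0 0 0 30; 0 0 -20 0 30; 0 0 -38 0 30; 0 0 -38 0 30; 0 0 -38 0 60; 0 0 -25 0 60; 0 0 0 0 60")

```text
clock: 13.5
eef_pos: [0.4647, -0.1337, 0.2682]
tcp_rot: [[-0.602, 0.621, 0.501], [0.634, 0.754, -0.171], [-0.485, 0.215, -0.848]]
ft_force: [1.5, -0.1, 0.1]
finger_gap: 0.516
grip_force: 0.0
```

Call:
step_arm(moves="0 0 0 -0.1 60; 0 0 0 -0.1 60; 0 0 0 -0.1 60; 0 0 0 -0.1 60; 0 0 0 0 60")

```text
clock: 13.92
eef_pos: [0.4654, -0.1338, 0.2634]
tcp_rot: [[-0.802, 0.333, 0.497], [0.287, 0.943, -0.169], [-0.525, 0.007, -0.851]]
ft_force: [-0.0, 0.5, 0.4]
finger_gap: 0.659
grip_force: 0.0
```

```bash
python3 -c "
from h import *
st()
from rig import camera,spotter
import cv2
b=camera('top')[:,:,::-1]
cv2.imwrite('pics/top3.png',b)
cv2.imwrite('pics/p3.png',cv2.resize(b[120:270,180:340],None,fx=3.5,fy=3.5,interpolation=cv2.INTER_CUBIC))
print(d(G+.185*A),d(G+.14*A))"
```

```text
t 13.9167 pos [ 0.4654 -0.1338  0.2634] F_tool [-0.1  0.4 -0.5] gap 0.6586735229416019 grip 0.0 j [-0.45  0.02  2.05  0.13  0.52 -1.78]
tool in (ux,uy,A): [[-0.998, -0.01, 0.059], [-0.009, 1.0, 0.015], [-0.059, 0.014, -0.998]] TCP rel G (ux,uy,A) mm [-51.5  23.8 201.4]
[-52.1 -24.5  13. ] [-54.8 -25.2  57.9]
```

View pics/p3.png

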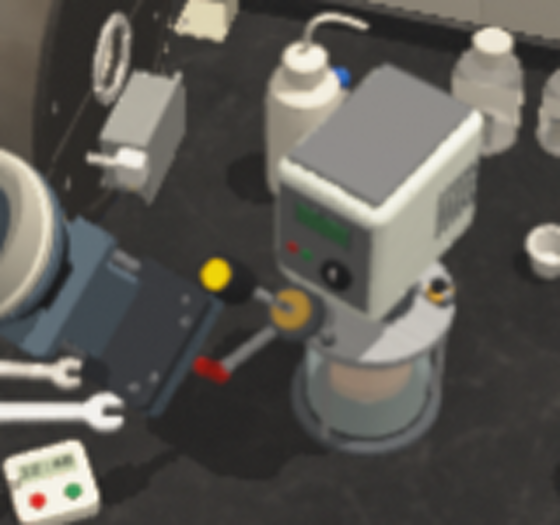

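The crop shows the lever swung open (knob at (212,370), arm back to the collar at (290,308)) and the yellow head top free at (217,274). Now I'll go to the head.

Call:
step_arm(moves="-20 -10 0 0 60; -20 -10 0 0 60; -13 -5 0 0 60; 0 0 20 0 60; 0 0 20 0 60; -2 0 12 0 60; 0 0 0 0 60")

```text
clock: 14.55
eef_pos: [0.5271, -0.1822, 0.2459]
tcp_rot: [[-0.8, 0.34, 0.495], [0.295, 0.941, -0.168], [-0.522, 0.012, -0.853]]
ft_force: [-0.4, 0.6, 0.2]
finger_gap: 0.657
grip_force: 0.0
```

```bash
python3 -c "
from h import *
import cv2
st();print(d(G+.145*A))
from fit import proj
for q in(1.0,1.1,1.15): print(q,((proj(knob(q)+.017*A,'top')[0]-[180,120])*3.5).round(),((proj(knob(q),'top')[0]-[180,120])*3.5).round())
"
```

```text
t 14.55 pos [ 0.5271 -0.1822  0.2459] F_tool [ 0.4  0.5 -0.5] gap 0.65732341640015 grip 0.0 j [-0.5   0.17  1.94  0.19  0.5  -1.86]
tool in (ux,uy,A): [[-0.998, -0.001, 0.062], [-0.0, 1.0, 0.015], [-0.062, 0.015, -0.998]] TCP rel G (ux,uy,A) mm [ -0.4  -0.1 144.3]
[-0.3  0.1 -0.8]
1.0 [193. 349.] [202. 352.]
1.1 [197. 358.] [207. 361.]
1.15 [200. 362.] [209. 365.]
```

Call:
step_arm(moves="0 0 0 0 40; 0 0 0 0 25; 0 0 0 0 20; 0 0 0 0 20; 0 0 0 0 20; 0 0 0 0 20; 0 0 0 0 20; 0 0 0 0 20", grip_force=12)

```text
clock: 15.22
eef_pos: [0.527, -0.1811, 0.2487]
tcp_rot: [[-0.8, 0.335, 0.498], [0.291, 0.942, -0.168], [-0.525, 0.01, -0.851]]
ft_force: [4.7, 11.6, 3.8]
finger_gap: 0.306
grip_force: 12.0
```

```bash
python3 -c "
from h import *
st()"
```

```text
t 15.2167 pos [ 0.527  -0.1811  0.2487] F_tool [-2.4 12.6 -2.8] gap 0.3057606421657567 grip 12.006452470086515 j [-0.49  0.16  1.94  0.19  0.5  -1.86]
tool in (ux,uy,A): [[-0.998, -0.006, 0.058], [-0.005, 1.0, 0.016], [-0.058, 0.016, -0.998]] TCP rel G (ux,uy,A) mm [  0.9   0.9 146.8]
```

Call:
step_arm(moves="0 1.5 0 0 20; 0 0 0 0 20")

```text
clock: 15.38
eef_pos: [0.5272, -0.1808, 0.2487]
tcp_rot: [[-0.8, 0.336, 0.498], [0.29, 0.942, -0.17], [-0.526, 0.008, -0.851]]
ft_force: [-2.0, -2.5, 0.7]
finger_gap: 0.297
grip_force: 12.0
```

```bash
python3 -c "
from h import *
st();print('A in tool',R.T@A)"
```

```text
t 15.3833 pos [ 0.5272 -0.1808  0.2487] F_tool [ 0.5 -3.  -1.1] gap 0.2974467617026581 grip 12.003452688222751 j [-0.49  0.16  1.94  0.18  0.5  -1.85]
tool in (ux,uy,A): [[-0.998, -0.006, 0.058], [-0.005, 1.0, 0.014], [-0.058, 0.014, -0.998]] TCP rel G (ux,uy,A) mm [  1.    1.3 146.7]
A in tool [ 0.0578  0.0141 -0.9983]
```

Call:
step_arm(moves="-0.2 0 3 0 20; -0.2 0 4 0 20; -0.2 0 4 0 20; -0.2 -0.1 4 0 20; 0 0 0 0 20")

```text
clock: 15.8
eef_pos: [0.5356, -0.1839, 0.2359]
tcp_rot: [[-0.8, 0.336, 0.497], [0.29, 0.942, -0.17], [-0.525, 0.009, -0.851]]
ft_force: [1.6, -6.1, -3.1]
finger_gap: 0.304
grip_force: 12.0
```

```bash
python3 -c "
from h import *
st()"
```

```text
t 15.8 pos [ 0.5356 -0.1839  0.2359] F_tool [-1.4 -5.2  4.4] gap 0.3041426040048179 grip 11.979880848666653 j [-0.49  0.2   1.94  0.19  0.46 -1.86]
tool in (ux,uy,A): [[-0.998, -0.006, 0.058], [-0.005, 1.0, 0.014], [-0.058, 0.014, -0.998]] TCP rel G (ux,uy,A) mm [  0.9   1.3 131.1]
```

Call:
step_arm(moves="-0.2 -0.1 3 0 20; -0.2 -0.1 3 0 20; -0.2 -0.1 3 0 20; -0.2 -0.1 3 0 20; -0.1 0 2 0 20; 0 0 0 0 20")

```text
clock: 16.3
eef_pos: [0.5432, -0.1867, 0.2243]
tcp_rot: [[-0.8, 0.336, 0.497], [0.29, 0.942, -0.169], [-0.525, 0.009, -0.851]]
ft_force: [1.1, -6.2, -2.3]
finger_gap: 0.301
grip_force: 12.0
```

```bash
cat > c.py <<'E'
from h import *
st()
from rig import camera
import cv2
a=camera('scene')[:,:,::-1];cv2.imwrite('pics/s_now.png',cv2.resize(a[130:280,190:350],None,fx=3.7,fy=3.7,interpolation=cv2.INTER_CUBIC))
E
python3 -c "
from h import *
st()"
```

```text
t 16.3 pos [ 0.5432 -0.1867  0.2243] F_tool [-1.5 -5.5  3.5] gap 0.30127643223568773 grip 11.981395912589505 j [-0.49  0.23  1.94  0.2   0.43 -1.87]
tool in (ux,uy,A): [[-0.998, -0.006, 0.058], [-0.005, 1.0, 0.015], [-0.058, 0.014, -0.998]] TCP rel G (ux,uy,A) mm [  0.9   1.3 117. ]
```

Call:
step_arm(moves="-0.1 0 2 0 20; -0.1 0 2 0 20; -0.1 0 2 0 20; -0.1 0 1 0 20")

```text
clock: 16.63
eef_pos: [0.5469, -0.188, 0.2187]
tcp_rot: [[-0.8, 0.336, 0.497], [0.29, 0.942, -0.169], [-0.525, 0.009, -0.851]]
ft_force: [-1.4, -6.1, 1.8]
finger_gap: 0.301
grip_force: 12.0
```

```bash
python3 c.py
```

```text
t 16.6333 pos [ 0.5469 -0.188   0.2187] F_tool [-1.6 -6.2 -1.2] gap 0.3013030228293032 grip 12.008046248811297 j [-0.48  0.24  1.94  0.2   0.42 -1.87]
tool in (ux,uy,A): [[-0.998, -0.006, 0.058], [-0.005, 1.0, 0.014], [-0.058, 0.014, -0.998]] TCP rel G (ux,uy,A) mm [  0.9   1.3 110.1]
```

View pics/s_now.png

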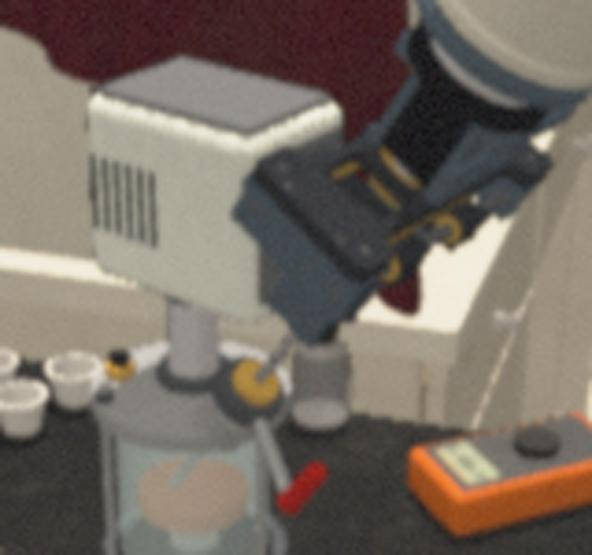

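The tip is visible in the glass at about (178,484), over the specimen at about (193,490), so the probe is following the hand. I'll estimate how far is left.

```bash
python3 - <<'E'
from h import *
from fit import proj
f=lambda X:((proj(X)-[190,130])*3.7).round()
for s_ in(.130,.126,.122,.118): print(s_,f([G+(s_-.1945)*A-[0,0,.0035]]),f([G+(s_+.0225)*A]))
a=np.linspace(0,6.28,60)
for c in([.64,-.248],[.637,-.243]):
  for h in(.036,.042,.049,.056,.062):
    E=f(np.c_[c[0]+.035*np.cos(a),c[1]+.035*np.sin(a),0*a+h]);B=f(np.c_[c[0]+.035*np.cos(a),c[1]+.035*np.sin(a),0*a+h-.014])
    print(c,h,E.min(0),E.max(0),B.max(0))
E
```

```text
0.13 [[179. 476.]] [[349. 262.]]
0.126 [[176. 479.]] [[345. 267.]]
0.122 [[173. 482.]] [[342. 271.]]
0.118 [[171. 486.]] [[338. 276.]]
[0.64, -0.248] 0.036 [138. 474.] [248. 535.] [248. 554.]
[0.64, -0.248] 0.042 [138. 466.] [248. 527.] [248. 546.]
[0.64, -0.248] 0.049 [138. 457.] [248. 517.] [248. 536.]
[0.64, -0.248] 0.056 [137. 448.] [248. 508.] [248. 527.]
[0.64, -0.248] 0.062 [137. 440.] [248. 500.] [248. 519.]
[0.637, -0.243] 0.036 [140. 479.] [250. 540.] [250. 559.]
[0.637, -0.243] 0.042 [139. 471.] [250. 532.] [250. 551.]
[0.637, -0.243] 0.049 [139. 462.] [250. 523.] [250. 542.]
[0.637, -0.243] 0.056 [139. 453.] [250. 513.] [250. 532.]
[0.637, -0.243] 0.062 [138. 445.] [250. 505.] [250. 524.]
```

About 25 mm is left by estimate (specimen top near 50 mm). I'll advance 13 mm in small rows, then creep.

Call:
step_arm(moves="-0.1 0 2 0 20; -0.1 0 2 0 20; -0.1 0 2 0 20; -0.1 0 2 0 20; -0.1 0 2 0 20; -0.1 0 1.5 0 20; -0.1 0 1.5 0 20", grip_force=8)

```text
clock: 17.27
eef_pos: [0.5539, -0.1906, 0.2081]
tcp_rot: [[-0.8, 0.336, 0.497], [0.29, 0.942, -0.169], [-0.525, 0.009, -0.851]]
ft_force: [-9.9, -5.7, 9.4]
finger_gap: 0.307
grip_force: 8.1
```

```bash
python3 -c "
from h import *
st()"
```

```text
t 17.2667 pos [ 0.5539 -0.1906  0.2081] F_tool [  1.3  -8.6 -12. ] gap 0.3065705969644142 grip 8.07679861143697 j [-0.48  0.27  1.94  0.21  0.39 -1.88]
tool in (ux,uy,A): [[-0.998, -0.006, 0.058], [-0.005, 1.0, 0.014], [-0.058, 0.014, -0.998]] TCP rel G (ux,uy,A) mm [ 0.9  1.4 97.2]
```

Call:
step_arm(moves="0 0 0 0 20; 0 0 0 0 20")

```text
clock: 17.43
eef_pos: [0.5539, -0.1906, 0.2081]
tcp_rot: [[-0.8, 0.336, 0.497], [0.29, 0.942, -0.17], [-0.525, 0.009, -0.851]]
ft_force: [-2.2, -8.3, -0.5]
finger_gap: 0.302
grip_force: 8.0
```

```bash
python3 c.py
```

```text
t 17.4333 pos [ 0.5539 -0.1906  0.2081] F_tool [-0.4 -8.5  0.8] gap 0.30157421452179767 grip 8.003602357639465 j [-0.48  0.27  1.94  0.21  0.39 -1.88]
tool in (ux,uy,A): [[-0.998, -0.006, 0.058], [-0.005, 1.0, 0.014], [-0.058, 0.014, -0.998]] TCP rel G (ux,uy,A) mm [ 0.9  1.4 97.1]
```

View pics/s_now.png

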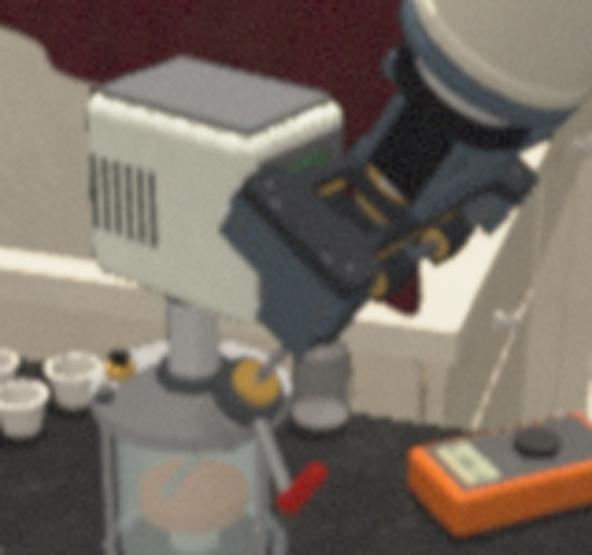

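The tip moved with the hand to about (168,495), and the force falls to zero at rest, so there's no contact yet. I'll keep creeping.

Call:
step_arm(moves="0 -0.6 1 0 20; -0.1 0 1 0 20; -0.1 0 1 0 20; 0 0 1 0 20; 0 0 0 0 20; 0 0 0 0 20", grip_force=7)

```text
clock: 17.98
eef_pos: [0.5558, -0.1914, 0.2049]
tcp_rot: [[-0.8, 0.336, 0.497], [0.29, 0.942, -0.169], [-0.525, 0.009, -0.851]]
ft_force: [-3.0, -1.6, 5.3]
finger_gap: 0.306
grip_force: 7.0
```

```bash
python3 -c "
from h import *
st()"
```

```text
t 17.9833 pos [ 0.5558 -0.1914  0.2049] F_tool [-0.8 -2.4 -5.7] gap 0.30577267528639407 grip 7.000295764300972 j [-0.48  0.28  1.94  0.22  0.38 -1.89]
tool in (ux,uy,A): [[-0.998, -0.006, 0.058], [-0.005, 1.0, 0.015], [-0.058, 0.014, -0.998]] TCP rel G (ux,uy,A) mm [ 0.8  1.3 93.4]
```

Call:
step_arm(moves="-0.1 0 1 0 20; -0.1 0 1 0 20; 0 0 1 0 20; 0 0 0 0 20; 0 0 0 0 20")

```text
clock: 18.4
eef_pos: [0.5574, -0.1919, 0.2024]
tcp_rot: [[-0.8, 0.336, 0.497], [0.29, 0.942, -0.169], [-0.525, 0.009, -0.851]]
ft_force: [-4.5, -1.0, 5.0]
finger_gap: 0.3
grip_force: 7.0
```

```bash
python3 -c "
from h import *
st()"
```

```text
t 18.4 pos [ 0.5574 -0.1919  0.2024] F_tool [ 0.7 -2.4 -6.3] gap 0.3001652831326593 grip 7.0002378488425165 j [-0.48  0.28  1.94  0.22  0.38 -1.89]
tool in (ux,uy,A): [[-0.998, -0.006, 0.058], [-0.005, 1.0, 0.015], [-0.058, 0.014, -0.998]] TCP rel G (ux,uy,A) mm [ 0.7  1.3 90.4]
```

Call:
step_arm(moves="0 0 0 0 20; 0 0 0.6 0 20; 0 0 0 0 20; 0 0 0 0 20", grip_force=10)

```text
clock: 18.73
eef_pos: [0.5576, -0.192, 0.2021]
tcp_rot: [[-0.8, 0.336, 0.498], [0.29, 0.942, -0.169], [-0.525, 0.009, -0.851]]
ft_force: [-7.2, -0.2, 9.7]
finger_gap: 0.302
grip_force: 10.0
```

Call:
step_arm(moves="0 0 0.6 0 20; 0 0 0 0 20; 0 0 0 0 20")

```text
clock: 18.98
eef_pos: [0.5579, -0.1921, 0.2017]
tcp_rot: [[-0.8, 0.336, 0.498], [0.29, 0.942, -0.169], [-0.525, 0.009, -0.851]]
ft_force: [-8.5, -0.7, 11.4]
finger_gap: 0.304
grip_force: 10.0
```

```bash
python3 -c "
from h import *
st()"; python3 c.py >/dev/null; cp pics/s_now.png pics/s_b.png; python3 - <<'E'
from rig import camera
import cv2
a=camera('scene')[:,:,::-1]
cv2.imwrite('pics/tip_b.png',a)
E
```

```text
t 18.9833 pos [ 0.5579 -0.1921  0.2017] F_tool [  0.6  -3.4 -13.8] gap 0.3035651546962096 grip 10.000748898019083 j [-0.48  0.28  1.94  0.22  0.38 -1.89]
tool in (ux,uy,A): [[-0.998, -0.006, 0.058], [-0.005, 1.0, 0.015], [-0.058, 0.014, -0.998]] TCP rel G (ux,uy,A) mm [ 0.8  1.4 89.4]
```

The resisting force now persists at rest and grows with grip (6 N, then 12 to 14 N, limited by slip), so the tip is on the specimen. Releasing.

Call:
step_arm(moves="0 0 0 0 20; 0 0 -0.2 0 26; 0 0 0 0 60; 0 0 0 0 60; 0 0 0 0 60; 0 0 0 0 60; 0 0 0 0 60", grip_force=3)

```text
clock: 19.67
eef_pos: [0.5577, -0.192, 0.2012]
tcp_rot: [[-0.8, 0.336, 0.497], [0.29, 0.942, -0.169], [-0.525, 0.009, -0.851]]
ft_force: [0.8, 0.5, -1.0]
finger_gap: 0.639
grip_force: 0.0
```

Call:
step_arm(moves="0 0 -20 0 60; 0 0 -38 0 60; 0 0 -38 0 60; 0 0 -14 0 60; 0 0 0 0 60")

```text
clock: 20.08
eef_pos: [0.5029, -0.1736, 0.2984]
tcp_rot: [[-0.798, 0.336, 0.501], [0.289, 0.942, -0.171], [-0.529, 0.008, -0.849]]
ft_force: [1.4, -1.0, -0.1]
finger_gap: 0.657
grip_force: 0.0
```

```bash
python3 c.py; python3 - <<'E'
import cv2,numpy as np
from h import *
from fit import proj
print([((proj(G+(s_+.0225)*A)[0]-[190,130])*3.7).round() for s_ in(.095,.10,.105,.11)])
k=knob(1.15);print(d(k-.009*A),d(k+.09*A))
E
```

```text
t 20.0833 pos [ 0.5029 -0.1736  0.2984] F_tool [-1.3 -0.4  1. ] gap 0.6566879053075213 grip 0.0 j [-0.51  0.05  1.91  0.16  0.64 -1.84]
tool in (ux,uy,A): [[-0.999, -0.006, 0.054], [-0.006, 1.0, 0.014], [-0.054, 0.014, -0.999]] TCP rel G (ux,uy,A) mm [  8.8  -0.4 202. ]
[array([318., 301.]), array([322., 296.]), array([327., 290.]), array([331., 285.])]
[ 64.6  27.9 163.5] [70.1 29.3 64.7]
```

View pics/s_now.png

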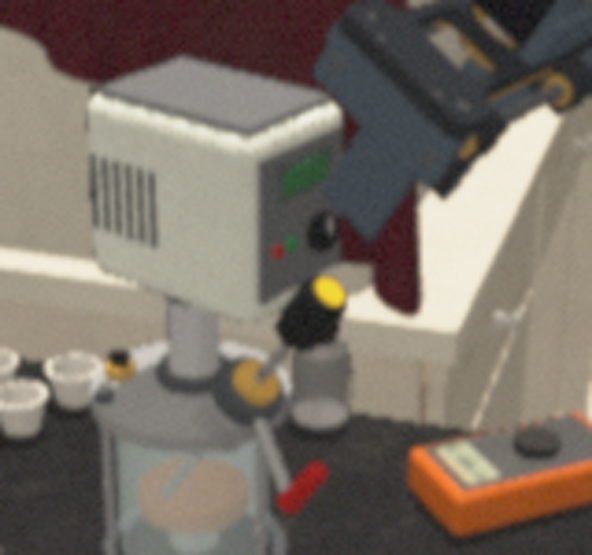

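The head top is at (328,293) and the tip at about (166,497), on the specimen. The head is free and stayed where I left it. Now I'll turn and go back to the lever knob.

Call:
step_arm(moves="0 0 0 0.105 50; 0 0 0 0.105 50; 0 0 0 0.105 50; 0 0 0 0.105 50; 0 0 0 0 50")

```text
clock: 20.55
eef_pos: [0.5032, -0.1735, 0.2934]
tcp_rot: [[-0.591, 0.636, 0.495], [0.654, 0.738, -0.168], [-0.472, 0.225, -0.852]]
ft_force: [-0.8, 0.3, 0.1]
finger_gap: 0.547
grip_force: 0.0
```

```bash
python3 -c "
from h import *
st();B=np.c_[ux,uy,A];t=lambda *v:G+B@(np.array(v)/1000);print(d(t(-63,27.5,120)),d(t(-62.5,27.2,47)))"
```

```text
t 20.55 pos [ 0.5032 -0.1735  0.2934] F_tool [ 0.6 -0.3 -0.5] gap 0.5465854627465981 grip 0.0 j [-0.51  0.06  1.91  0.16  0.63 -1.41]
tool in (ux,uy,A): [[-0.911, 0.407, 0.062], [0.408, 0.913, -0.011], [-0.061, 0.015, -0.998]] TCP rel G (ux,uy,A) mm [  6.1  -0.2 197.8]
[69.4 -1.9 82.2] [ 64.4  -1.2 155. ]
```

Call:
step_arm(moves="23 -0.6 0 0 50; 23 -0.6 0 0 50; 23 -0.6 2 0 50; 0 0 30 0 50; 0 0 30 0 50; 0 0 20 0 50; -1 0 20 0 50; -1 0 20 0 50; -1 0.5 15 0 50; -1 0.5 12 0 50; 0 0 0 0 50")

```text
clock: 21.47
eef_pos: [0.5384, -0.1573, 0.1343]
tcp_rot: [[-0.597, 0.631, 0.494], [0.647, 0.744, -0.168], [-0.474, 0.219, -0.853]]
ft_force: [-0.4, 0.1, 0.5]
finger_gap: 0.546
grip_force: 0.0
```

```bash
python3 -c "
from h import *
st();B=np.c_[ux,uy,A];t=lambda *v:G+B@(np.array(v)/1000);print(d(t(-62.5,27.2,47)))"
```

```text
t 21.4667 pos [ 0.5384 -0.1573  0.1343] F_tool [ 0.  -0.1 -0.6] gap 0.5458771892218645 grip 0.0 j [-0.42  0.39  2.08  0.38  0.13 -1.59]
tool in (ux,uy,A): [[-0.915, 0.399, 0.063], [0.399, 0.917, -0.012], [-0.062, 0.014, -0.998]] TCP rel G (ux,uy,A) mm [-62.8  27.2  51.8]
[-0.6  0.2  4.7]
```

Call:
step_arm(moves="-0.5 0 4 0 30; 0 0 0 0 15; 0 0 0 0 5; 0 0 0 0 5; 0 0 0 0 5; 0 0 0 0 5; 0 0 0 0 5; 0 0 0 0 5; 0 0 0 0 5", grip_force=10)

```text
clock: 22.22
eef_pos: [0.5408, -0.1577, 0.1345]
tcp_rot: [[-0.594, 0.632, 0.498], [0.649, 0.742, -0.168], [-0.476, 0.223, -0.851]]
ft_force: [4.0, 9.1, 3.5]
finger_gap: 0.123
grip_force: 10.0
```

```bash
python3 -c "
from h import *
st()"
```

```text
t 22.2167 pos [ 0.5408 -0.1577  0.1345] F_tool [ 1.9 10.1 -2.5] gap 0.12263585948114183 grip 10.010743984021246 j [-0.42  0.39  2.08  0.39  0.13 -1.6 ]
tool in (ux,uy,A): [[-0.914, 0.402, 0.059], [0.402, 0.916, -0.009], [-0.058, 0.015, -0.998]] TCP rel G (ux,uy,A) mm [-60.8  27.6  50.6]
```

Call:
step_arm(moves="-0.3 7 0 0.1 5; -0.3 7 0 0.1 5; -0.3 7 0 0.1 5; -0.3 7 0 0.1 5; -0.3 7 0 0.1 5; 0 0 0 0 5", grip_force=12)

```text
clock: 22.72
eef_pos: [0.566, -0.139, 0.1459]
tcp_rot: [[-0.232, 0.835, 0.499], [0.919, 0.357, -0.169], [-0.319, 0.419, -0.85]]
ft_force: [-5.3, -0.1, 12.4]
finger_gap: 0.124
grip_force: 12.1
```

```bash
python3 -c "
from h import *
st()"
```

```text
t 22.7167 pos [ 0.566  -0.139   0.1459] F_tool [ -2.8   0.7 -13.2] gap 0.12355956842333198 grip 12.115979013069591 j [-0.35  0.38  2.02  0.07  0.18 -0.74]
tool in (ux,uy,A): [[-0.623, 0.781, 0.047], [0.78, 0.625, -0.035], [-0.057, 0.015, -0.998]] TCP rel G (ux,uy,A) mm [-40.1  53.9  50. ]
```

Call:
step_arm(moves="-0.2 7 -0.5 0.1 5; -0.2 7 -0.3 0.1 5; -0.2 7 -0.3 0.1 5; -0.2 7 -0.3 0.1 5; 0 0 0 0 5")

```text
clock: 23.13
eef_pos: [0.59, -0.1346, 0.1606]
tcp_rot: [[0.111, 0.859, 0.5], [0.985, -0.028, -0.17], [-0.132, 0.511, -0.849]]
ft_force: [-3.1, -9.8, 7.8]
finger_gap: 0.126
grip_force: 12.1
```

```bash
python3 -c "
from h import *
st()"
```

```text
t 23.1333 pos [ 0.59   -0.1346  0.1606] F_tool [-11.1   1.6  -6.5] gap 0.12644140830825518 grip 12.070498445536941 j [-0.32  0.38  1.96 -0.02  0.25 -0.23]
tool in (ux,uy,A): [[-0.272, 0.962, 0.029], [0.961, 0.273, -0.049], [-0.055, 0.014, -0.998]] TCP rel G (ux,uy,A) mm [-14.5  66.4  50. ]
```

Call:
step_arm(moves="-0.7 6 -0.3 0.1 5; -0.7 5 -0.3 0.1 5; 0 0 0 0.06 5")

```text
clock: 23.38
eef_pos: [0.598, -0.1362, 0.1663]
tcp_rot: [[0.326, 0.803, 0.498], [0.945, -0.279, -0.17], [0.003, 0.527, -0.85]]
ft_force: [-3.9, -0.1, 7.7]
finger_gap: 0.117
grip_force: 12.2
```

```bash
python3 -c "
from h import *
st()"
```

```text
t 23.3833 pos [ 0.598  -0.1362  0.1663] F_tool [-1.3  1.  -8.5] gap 0.1168328767177187 grip 12.217515760276001 j [-0.32  0.38  1.93 -0.02  0.28  0.03]
tool in (ux,uy,A): [[-0.017, 1.0, 0.015], [0.998, 0.018, -0.057], [-0.057, 0.014, -0.998]] TCP rel G (ux,uy,A) mm [-4.7 67.7 50. ]
```

Call:
step_arm(moves="0 1 0 0 5; 0 1 0 0 5; 0 1 0 0 5; 0 0 0 0 5")

```text
clock: 23.72
eef_pos: [0.5993, -0.1364, 0.1671]
tcp_rot: [[0.322, 0.806, 0.497], [0.947, -0.274, -0.169], [-0.0, 0.525, -0.851]]
ft_force: [-7.9, -0.9, 8.4]
finger_gap: 0.123
grip_force: 12.3
```

```bash
python3 -c "
from h import *
st()"
```

```text
t 23.7167 pos [ 0.5993 -0.1364  0.1671] F_tool [ -3.4  -1.7 -11. ] gap 0.12273885757810168 grip 12.252977078896947 j [-0.32  0.38  1.93 -0.02  0.29  0.02]
tool in (ux,uy,A): [[-0.023, 1.0, 0.016], [0.998, 0.024, -0.058], [-0.059, 0.014, -0.998]] TCP rel G (ux,uy,A) mm [-3.2 67.9 49.9]
```

Call:
step_arm(moves="0 1 -0.3 0 5; 0 1 -0.3 0 5; 0 0 0 0 5; 0 0 0 0 5")

```text
clock: 24.05
eef_pos: [0.6006, -0.1368, 0.1682]
tcp_rot: [[0.322, 0.806, 0.497], [0.947, -0.274, -0.169], [-0.0, 0.525, -0.851]]
ft_force: [-5.8, -2.7, 3.0]
finger_gap: 0.121
grip_force: 12.2
```

```bash
python3 -c "
from h import *
st()"
```

```text
t 24.05 pos [ 0.6006 -0.1368  0.1682] F_tool [-4.5 -2.4 -5. ] gap 0.12143282337724726 grip 12.164721710141748 j [-0.32  0.38  1.92 -0.02  0.29  0.02]
tool in (ux,uy,A): [[-0.023, 1.0, 0.016], [0.998, 0.024, -0.059], [-0.059, 0.014, -0.998]] TCP rel G (ux,uy,A) mm [-1.4 68.  50.1]
```

Call:
step_arm(moves="0 1 -0.2 0 5; 0 1 -0.2 0 5; 0 0 0 0 5; 0 0 0 0 5")

```text
clock: 24.38
eef_pos: [0.6013, -0.1371, 0.1689]
tcp_rot: [[0.322, 0.807, 0.495], [0.947, -0.274, -0.168], [-0.0, 0.523, -0.852]]
ft_force: [-5.3, -1.8, -1.1]
finger_gap: 0.122
grip_force: 12.1
```

```bash
python3 -c "
from h import *
st()"
```

```text
t 24.3833 pos [ 0.6013 -0.1371  0.1689] F_tool [-3.4 -4.4 -1.4] gap 0.12232039211046253 grip 12.088714957935736 j [-0.32  0.38  1.92 -0.02  0.3   0.02]
tool in (ux,uy,A): [[-0.023, 1.0, 0.016], [0.998, 0.024, -0.061], [-0.061, 0.014, -0.998]] TCP rel G (ux,uy,A) mm [-0.4 68.  50.2]
```

Call:
step_arm(moves="0 1 0 0 5; 0 1.5 0 0 5; 0 0 0 0 5; 0 0 0 0 5")

```text
clock: 24.72
eef_pos: [0.6016, -0.1371, 0.1689]
tcp_rot: [[0.321, 0.809, 0.492], [0.947, -0.275, -0.167], [-0.0, 0.52, -0.854]]
ft_force: [-12.4, 0.8, -3.3]
finger_gap: 0.122
grip_force: 12.1
```

```bash
python3 -c "
from h import *
st()"
```

```text
t 24.7167 pos [ 0.6016 -0.1371  0.1689] F_tool [ -3.2 -12.   -3.4] gap 0.12189222898179108 grip 12.087716609094059 j [-0.32  0.38  1.91 -0.02  0.31  0.02]
tool in (ux,uy,A): [[-0.023, 1.0, 0.016], [0.998, 0.024, -0.065], [-0.065, 0.014, -0.998]] TCP rel G (ux,uy,A) mm [-0.2 68.1 50.1]
```

The lever is at its locked stop (12 N with no more travel). Releasing and withdrawing.

Call:
step_arm(moves="0 0 0 0 40; 0 0 0 0 40; 0 0 0 0 40; 0 0 0 0 40; 0 0 -20 0 40; 0 0 -38 0 40; 0 0 -38 0 40; 0 0 -38 0 40; 0 0 -38 0 40; 0 0 -20 0 40; 0 0 0 0 40")

```text
clock: 25.63
eef_pos: [0.509, -0.1054, 0.3392]
tcp_rot: [[0.321, 0.802, 0.503], [0.947, -0.272, -0.17], [0.0, 0.531, -0.847]]
ft_force: [0.4, -0.7, 1.0]
finger_gap: 0.437
grip_force: 0.0
```

```bash
python3 - <<'E'
from h import *
from fit import proj
import cv2
from rig import camera,spotter
st()
from scipy.optimize import least_squares
ims={c:camera(c) for c in("scene","top")}
red={};yel={}
for c,im in ims.items():
    h=cv2.cvtColor(im,cv2.COLOR_RGB2HSV).astype(int)
    for nm,m,dd in(("red",((h[...,0]<6)|(h[...,0]>174))&(h[...,1]>170)&(h[...,2]>90),red),("yel",(abs(h[...,0]-28)<5)&(h[...,1]>170)&(h[...,2]>150),yel)):
        pr=proj(knob(0) if nm=="red" else G+.125*A,c)[0]
        v,u=np.nonzero(m);k=np.hypot(u-pr[0],v-pr[1])<16
        dd[c]=(u[k].mean(),v[k].mean(),k.sum()) if k.any() else None
    print(c,"red",red[c],"pred q0,.1,.2",[proj(knob(q),c)[0].round(1).tolist() for q in(0,.1,.2)],"yel",yel[c],"pred s",[proj(G+(s_+.0225)*A,c)[0].round(1).tolist() for s_ in(.100,.104,.108)])
for n in("meter","bottle","timer"): print(n,[(np.round(x["centre"],3).tolist(),round(x["score"],2)) for x in spotter.find_in("scene",n)[:1]])
E
```

```text
t 25.6333 pos [ 0.509  -0.1054  0.3392] F_tool [-0.5  1.1 -0.5] gap 0.43707925063488007 grip 0.0 j [-0.31 -0.02  1.86 -0.01  0.74  0.02]
tool in (ux,uy,A): [[-0.023, 1.0, 0.016], [0.999, 0.024, -0.051], [-0.052, 0.015, -0.999]] TCP rel G (ux,uy,A) mm [ 17.4  65.6 245.7]
scene red (np.float64(237.08771929824562), np.float64(245.08771929824562), np.int64(57)) pred q0,.1,.2 [[238.1, 243.5], [240.5, 246.2], [243.1, 248.7]] yel (np.float64(278.8333333333333), np.float64(208.46666666666667), np.int64(30)) pred s [[277.1, 209.9], [278.0, 208.7], [279.0, 207.5]]
top red (np.float64(238.97560975609755), np.float64(193.78048780487805), np.int64(41)) pred q0,.1,.2 [[239.3, 193.6], [238.0, 196.1], [237.0, 198.8]] yel (np.float64(249.6530612244898), np.float64(201.6530612244898), np.int64(49)) pred s [[251.2, 201.8], [250.6, 201.5], [250.0, 201.2]]
meter [([0.452, -0.373, 0.032], 0.88)]
bottle []
timer [([0.478, -0.029, 0.017], 0.68)]
```

```bash
python3 - <<'E'
import cv2,numpy as np
from rig import camera,order
def y(a):
    h=cv2.cvtColor(a,cv2.COLOR_BGR2HSV).astype(int);m=(abs(h[...,0]-28)<5)&(h[...,1]>170)&(h[...,2]>150)
    v,u=np.nonzero(m[100:230,270:420]);return u.mean()/3.7,v.mean()/3.7,len(u)
b=cv2.resize(camera('scene')[:,:,::-1][130:280,190:350],None,fx=3.7,fy=3.7,interpolation=cv2.INTER_CUBIC)
o,n=y(cv2.imread('pics/s_now.png')),y(b);print(o,n)
if np.hypot(o[0]-n[0],o[1]-n[1])<.5: print(order.finish_job())
E
```

```text
(np.float64(nan), np.float64(nan), 0) (np.float64(nan), np.float64(nan), 0)<stdin>:5: RuntimeWarning: Mean of empty slice.
  ret = ret.dtype.type(ret / rcount)
```

Wrong crop rows (the yellow top is at row 293), so I'll fix that.

```bash
python3 - <<'E'
import cv2,numpy as np
from rig import camera,order
def y(a):
    h=cv2.cvtColor(a,cv2.COLOR_BGR2HSV).astype(int);m=(abs(h[...,0]-28)<5)&(h[...,1]>170)&(h[...,2]>150)
    v,u=np.nonzero(m[250:340,280:380]);return u.mean()/3.7,v.mean()/3.7,len(u)
b=cv2.resize(camera('scene')[:,:,::-1][130:280,190:350],None,fx=3.7,fy=3.7,interpolation=cv2.INTER_CUBIC)
o,n=y(cv2.imread('pics/s_now.png')),y(b);print(o,n)
if np.hypot(o[0]-n[0],o[1]-n[1])<.4: print(order.finish_job())
E
```

```text
(np.float64(13.480642804967129), np.float64(11.180910640370099), 444) (np.float64(13.420687042182369), np.float64(11.122126799696893), 428)
the job is handed in; nothing more can be done
None
```

I opened the lever to its stop, slid the probe down until its tip touched the specimen, swung the lever back to its locked stop, let go of everything and handed the job in after about 26 s. The most I saw on the probe was about 14 N along the tool. The head hadn't moved when checked after locking. The meter and timer read the same within the spotter's error, but the spotter didn't find the bottle at the end, so I couldn't confirm its position.

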